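# Find the high spot of a bent pot lid with the dial gauge

## Task

This pot lid has a bent rim. Slide the dial gauge up until its plunger is pressed part-way in against the rim, then turn the lid with the crank knob to find the very highest spot of the rim (there is also a lesser bump), and leave that spot standing under the plunger, with the plunger still bearing on it. Never run the plunger in to its stop, leave the other things on the counter alone, and let go of everything at the end.

Things in the scene. Friction and masses are not known exactly. Their poses are not given: they have to be found in the camera images.
- board: plywood board 300 x 440 x 12 mm, fixed to the counter, carrying the turntable and, to its +y side, the gauge on a slide. Origin: centre of its underside; its y axis is the direction of the slide (the gauge advances to the lid along -y of the board), z up.
- turntable: turntable with a steel pot lid clamped on it. Origin on the vertical turning axis, 31 mm above the counter, 100 mm to -y of the board's centre; its y axis points from the axis to the crank knob. It turns endlessly either way, stays where it is left and needs about 2 to 5 N at the crank knob (grip the knob firmly).
- lid_centre (a point): point on the turning axis at mid-height of the lid's rim (rim 14 mm high, 40 to 54 mm above the counter). Rim radius 74 mm except for two smooth bumps, each some 55 to 80 mm long along the rim, about 130 degrees apart, at an unknown place relative to the crank: the true high spot reaches 79 mm, the lesser one 76.5 mm.
- crank_knob (a point): black round crank knob, 22 mm across, 44 mm high, standing upright on the clamp arm 48 mm from the turning axis, free to spin about itself. The point is on its axis, 105 mm above the counter; the knob's top is at 123 mm, its foot and the arm below it at 79 mm.
- carriage: carriage of the dial gauge with its plunger and needle, sliding along the board's y axis on two rods, up to 75 mm of travel; stiff: takes about 10 N to slide and stays where it is left. Origin: under the dial's centre, at the height of the counter. The round white dial (80 mm across, top 58 mm above the counter) faces up.
- gauge_post (a point): upright dark steel post on the carriage behind the dial, 20 mm (board x) by 18 mm (board y), for sliding it. The point is on its axis, 95 mm above the counter; top at 108 mm.
- plunger_tip (a point): tip of the gauge's plunger: front of a ball 8 mm across on a thin steel stem, 44 mm above the counter, pointing along -y of the board straight at the turning axis. Fully out, it stands 125 mm ahead of the post's axis. Sprung: 14 mm of travel, from 1.2 N just touched to 5.4 N at the stop.
- needle (a joint): angle of the dial's needle in rad: 0 with the plunger fully out, growing 0.35 rad per mm that it is pressed in (anticlockwise seen from above), 4.9 at the plunger's stop. At 0 the long end of the needle points to the post (+y of the board); the dial has one mark per mm, long at 0, 5 and 10 mm.
- band: brass jar band, bystander, 70 mm across, 16 mm high, lying on the board; origin at the centre of its underside
- weight: small steel disc weight, bystander, 48 mm across, 22 mm high, on the board; origin at the centre of its underside
- spice: small jar, bystander, 52 mm across, 62 mm high, on the board; origin at the centre of its underside
- spoon: wooden spoon, bystander, 220 mm long, on the counter
- jar_a: amber canning jar, bystander, 72 mm across, 120 mm high; origin at the centre of its underside
- jar_b: clear canning jar, bystander, 72 mm across, 120 mm high; origin at the centre of its underside
- soap: soap bottle, bystander, 60 mm across, 170 mm high; origin at the centre of its underside
- mug: white mug, bystander, 80 mm across, 90 mm high; origin at the centre of its underside

How it is judged (in metres and radians):
On the way:
1. the gauge has been slid up so that its plunger bears on the rim, pressed in at least 1 mm (value of joint needle above 0.35 rad and contact force between carriage and turntable above 0.5 N), for 0.2 s.
At the end, for the whole second after the job is handed in: The plunger bears on the rim, pressed in at least 1 mm, and its tip stands within 0.8 mm of the full height of the true high spot (more than 78.2 mm from the turning axis: the high spot is within about 12 degrees of the plunger's line). Lid and gauge are at rest and nothing is touched (all of step 1 and horizontal distance between plunger_tip and turntable between 0.0782 and 0.081 m and angular speed of turntable below 0.03 rad/s and linear speed of carriage below 0.003 m/s).
It fails at once if the plunger is run in to its stop (needle past 4.75 rad) (value of joint needle above 4.75 rad).
It fails at once if another thing is shifted by more than 30 mm (distance of any of band, weight, spice, spoon, jar_a, jar_b, soap, mug from where it was at the start of the episode above 0.03 m).
It also fails if it takes over 72 s, if anything falls off the work surface, if the arm or the gripper's body presses on something with over 40 N, if the wrist force passes 120 N, or if a joint passes its speed limit or range.

## Robot

A 7-joint arm with a two-finger parallel gripper is mounted at the origin on the work surface. World frame = base frame: x ahead of the robot, y to its left, z up, the work surface at z = 0. Lengths are in mm, angles in rad, forces in N, time in s.
With the tool pointing down it reaches from about 400 to 875 mm from the base axis. Payload 6.5 kg.
Tool frame: the origin (TCP) lies between the finger pads; the fingertips stand 25 mm ahead of it and the grasp point (between the pads) lies 6 mm ahead of it; z points along the fingers, x is the direction in which the jaws open and shut, and the axes are right-handed (so a half turn about z gives the same grasp; the last joint's range is limited). The gripper opens to 85 mm and grips with 20 to 120 N. Pads are 22 mm wide; open, the fingers measure 114 mm over their backs; the gripper's body (76 mm by 85 mm) begins 54 mm behind the grasp point. The pads swing forward as they close: fully open they stand 13 mm farther back than shut.
Start: joints at [-1.166, 0.536, -0.004, 1.538, 0.003, 1.067, -0.071], TCP at [294.833, 579.278, 256.29] pointing down, gripper open.
Joint ranges: [-2.7, 2.7], [-0.37, 2.16], [-1.27, 1.26], [0.24, 2.4], [-1.31, 4.45], [0.19, 1.91], [-2.76, 2.76]. Speed limits (rad/s): [2.39, 2.39, 3.14, 3.14, 3.14, 3.14, 3.14].

## Interface

Orientations are given as [roll, pitch, yaw] about the fixed x, y, z axes, in that order (R = Rz(yaw) Ry(pitch) Rx(roll)).
In Python, from station import monitor, eyes, r gives the robot as it stands.
- The arm moves only by the tool arm_command, never from a script. Its argument "targets" is a list of rows, each an object of numbers: "jaw": the opening, from -1 (shut) to 1 (fully open); "x", "y", "z": the shift along the tool's x, y, z in mm; "roll": the turn about the tool's z in degrees. In form: [{"jaw": .., "x": .., "y": .., "z": .., "roll": ..}, ...]. A call has 1 to 5 rows; each row is the pose to reach, as a shift and turn from the pose commanded when the call began, along the tool's axes at that moment; what a row does not reach only later rows make up. A row lasts 1/10 s, in which the tool goes at most 50 mm and 8.59 degrees, less where a joint would pass 70% of its speed; a pose out of reach is approached as far as the arm can. A call with a gripper value outside its range is refused whole. The fingers move at their own pace and stop on an object; "squeeze" is the grip in N (left out, the last holds). Time passes only in rows, so rows that repeat a pose let the fingers close. It gives the time, the measured TCP pose, the force and the opening at its end, in the units of the state.
- monitor.observe(): the state, without advancing time (a new reading comes with each control period).
- eyes.capture(name): name is "side" or "top"; returns a dict with "frame" (400x640x3 uint8, red, green, blue), "range_z" (400x640 float32, mm along the optical axis (not along the pixel's ray), 0 where there is no reading), "mtx" (3x3 intrinsics, pixels), "origin" and "attitude" of the camera in the world. Camera axes: x right, y down, z forward; pixel columns grow to the right and rows downward; lengths in mm; the calibration is good to about 2 mm. A picture is of the moment at which its call begins.
- r.close_job(): hands the job in, once; it reports no verdict.
The state is a dict: "clock": time; "qpos": joint angles; "qvel": joint speeds; "tau": joint torques, N m; "tool_pos": TCP position; "tool_rot": TCP orientation; "force": force on the tool from outside, world axes, zero at the start; "ft_torque": the same for the moment, N m; "grip_width": finger opening in mm.
Only numpy, scipy, OpenCV 4.12 (cv2) and the standard library are available. Lean on these libraries where they do the work, as an engineer would, in place of code of your own. Each camera call takes 0.05 s, during which the arm holds its last target. There are 200 camera calls.

## Working session

There is one attempt and no reset: what is moved stays moved. The work goes in short steps, Python scripts to look and compute and a tool call to move; the robot and the scene stay as the last step left them, time stands still between calls to the robot, and variables do not carry over. Pictures are saved under pics/ and viewed, about 8 in all and at most 12, crops included, and the job is handed in when it is done.

Besides the shell and the picture viewer there is one more tool, called in YAML: its name, and indented under it one key for each argument. arm_command: Moves the arm, as the interface text tells. Its arguments: {"type":"object","properties":{"targets":{"type":"array","items":{"type":"object","properties":{"jaw":{"type":"number"},"x":{"type":"number"},"y":{"type":"number"},"z":{"type":"number"},"roll":{"type":"number"}}}},"squeeze":{"type":"number"}},"required":["targets"]}

```bash
mkdir -p pics; ls; cat > h.py <<'E'
import sys,numpy as np,cv2
from station import monitor,eyes,r
def cap(n,save=None):
    c=eyes.capture(n)
    if save: cv2.imwrite('pics/'+save,c['frame'][:,:,::-1])
    return c
def rot(a):
    from scipy.spatial.transform import Rotation as R
    a=np.array(a,float)
    return a if a.shape==(3,3) else R.from_euler('xyz',a).as_matrix()
def cloud(c):
    z=c['range_z'];K=np.array(c['mtx']);v,u=np.mgrid[:z.shape[0],:z.shape[1]]
    p=np.stack([(u-K[0,2])/K[0,0]*z,(v-K[1,2])/K[1,1]*z,z],-1)
    w=p@rot(c['attitude']).T+np.array(c['origin'])
    w[z==0]=np.nan
    return w
E
python3 - <<'E'
from h import *
s=monitor.observe();print(s)
for n in('top','side'):
    c=cap(n,n+'0.png');print(n,c['mtx'],c['origin'],c['attitude'])
    np.savez('/tmp/'+n+'0.npz',w=cloud(c),f=c['frame'])
E
```

```text
pics
{'clock': 0.0, 'qpos': array([-1.16619964,  0.53721439, -0.00440992,  1.53887857,  0.00258572,
        1.06731159, -0.07122032]), 'qvel': array([ 2.43980123e-03,  3.99533129e-04, -6.89254051e-05, -7.44077766e-04,
        3.22587684e-04, -8.72965932e-04, -9.44635236e-04]), 'tau': array([ 1.01068443e-03, -5.83422947e+01,  1.04911197e+00, -2.59098601e+01,
        1.23997589e-02,  9.62994847e-03,  1.37105866e-05]), 'tool_pos': array([294.59161379, 578.7360181 , 255.37995978]), 'tool_rot': array([3.14145829e+00, 1.80121245e-03, 1.10001958e+00]), 'force': array([ 0.15258938, -0.06646281, -0.07461061]), 'ft_torque': array([ 0.012126  ,  0.01131268, -0.04183736]), 'grip_width': 85.67589921479487}
top [[414.1841885    0.         325.1126825 ]
 [  0.         414.1841885  190.20712382]
 [  0.           0.           1.        ]] [3.59499218e+02 1.06606816e+00 1.37965304e+03] [-3.01740167  0.01484829 -1.55462486]
side [[493.88984748   0.         321.76403936]
 [  0.         493.88984748 205.64894272]
 [  0.           0.           1.        ]] [ 321.5782561  -874.30461313 1163.18559145] [-2.42900136  0.00397722 -0.22837356]
```

View pics/top0.png

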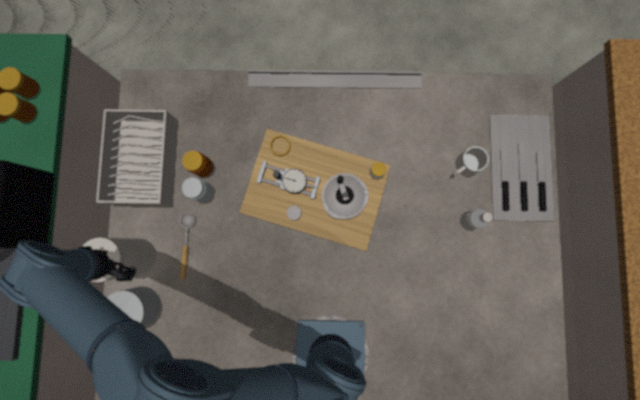

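View pics/side0.png

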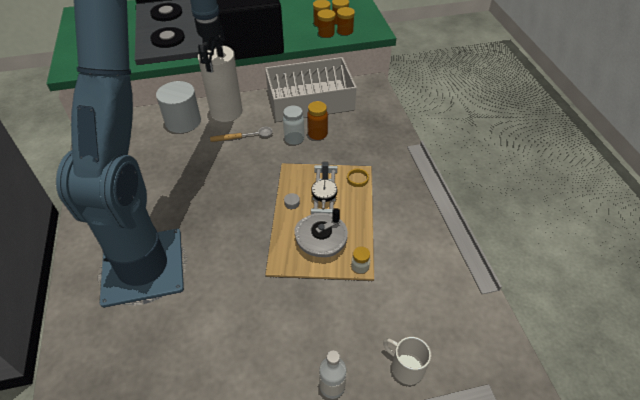

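The top picture shows the board at about (315,190), lid at (345,197), knob near (340,181), dial at (293,181) and post at about (277,175). The side picture shows the same, with the spice jar near the lid at (361,262).

```bash
python3 - <<'E'
from h import *
for n in('top','side'):
    d=np.load(f'/tmp/{n}0.npz');w=d['w'];f=d['f'].astype(int)
    x,y,z=w[...,0],w[...,1],w[...,2]
    if n=='top':
        hsv=cv2.cvtColor(d['f'],cv2.COLOR_RGB2HSV)
        m=((z>4)&(z<20)&(x>200)&(x<650)&(y>-300)&(y<300)).astype(np.uint8)
        m=((z>4)&(z<130)&(x>180)&(x<700)&(abs(y)<300)&(x>0)).astype(np.uint8)
        m2=cv2.morphologyEx(m,cv2.MORPH_OPEN,np.ones((3,3)))
        nn,l,st,_=cv2.connectedComponentsWithStats(m2)
        for i in range(1,nn):
            if st[i,4]>200:
                p=w[l==i][:,:2].astype(np.float32);print('comp',st[i],cv2.minAreaRect(p))
    for name,(u0,u1,v0,v1,z0,z1) in {'knob':(325,360,170,212,100,135) if n=='top' else (300,350,200,260,100,135),'post':(262,300,160,195,85,120) if n=='top' else (305,340,155,200,85,120),'rim':(320,370,172,222,45,62) if n=='top' else (290,352,210,262,45,62),'dial':(275,312,160,200,50,66) if n=='top' else (305,345,170,210,50,66)}.items():
        s=np.zeros(z.shape,bool);s[v0:v1,u0:u1]=1
        s&=(z>z0)&(z<z1);q=w[s];print(n,name,len(q),q.mean(0).round(1),q.min(0).round(),q.max(0).round(), cv2.minEnclosingCircle(q[:,:2].astype(np.float32)) if len(q)>3 else '')
for n,(a,b,c,d_) in {'top':(235,395,125,255),'side':(262,380,155,285)}.items():
    f=np.load(f'/tmp/{n}0.npz')['f'][c:d_,a:b,::-1]
    cv2.imwrite(f'pics/{n}0c.png',cv2.resize(f,None,fx=4.5,fy=4.5,interpolation=cv2.INTER_CUBIC))
E
```

```text
comp [  242   140   149   111 11375] ((535.9218139648438, 56.12994384765625), (441.2157287597656, 301.76324462890625), 73.97029113769531)
top knob 43 [551.7 -23.3 120.6] [542. -32. 102.] [561. -14. 128.] ((552.7457885742188, -23.59998893737793), 10.583542823791504)
top post 47 [568.  175.2 104.9] [559. 166.  87.] [579. 186. 114.] ((569.396240234375, 175.7913360595703), 11.659817695617676)
top rim 1237 [503.2 -39.7  56. ] [ 435. -115.   46.] [582.  33.  62.] ((505.4415283203125, -39.94438171386719), 76.83904266357422)
top dial 461 [554.5 123.8  55.2] [517.  79.  50.] [593. 183.  63.] ((549.6428833007812, 130.84591674804688), 53.10246276855469)
side knob 72 [553.1 -26.2 116.7] [544. -35. 100.] [565. -14. 128.] ((553.5574340820312, -23.710187911987305), 11.838724136352539)
side post 56 [569.4 173.7 101. ] [561. 165.  85.] [579. 187. 112.] ((570.01220703125, 176.36131286621094), 12.124675750732422)
side rim 1323 [503.4 -48.8  56.2] [ 435. -115.   45.] [583.  38.  62.] ((506.7359619140625, -37.232662200927734), 78.21070861816406)
side dial 429 [555.3 125.   55.8] [516.  80.  50.] [595. 176.  65.] ((555.5618896484375, 128.26760864257812), 49.504364013671875)
```

View pics/top0c.png

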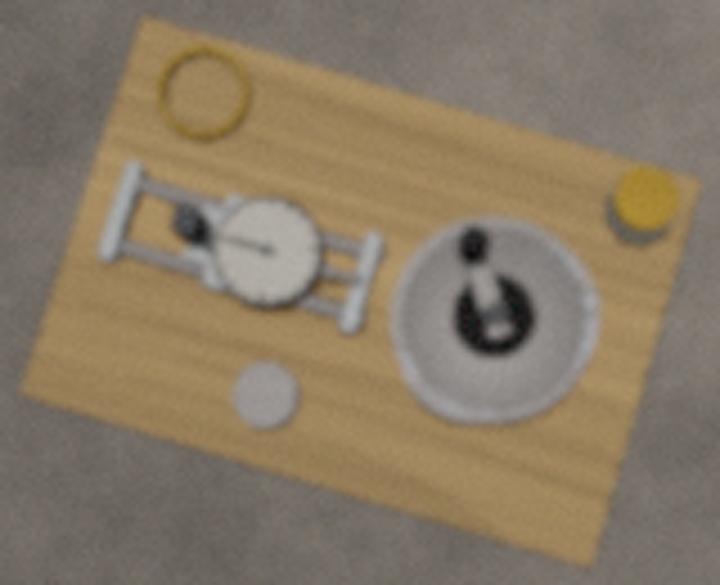

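The crop shows the post (190,222), needle pointing at the post (zero), knob (473,243), and lid centre (490,315). The weight and band are clear of the slide.

arm_command:
  targets:
    - {"x":-117,"y":214,"z":30,"jaw":1}
    - {"x":-117,"y":214,"z":30,"jaw":1}
    - {"x":-117,"y":214,"z":30}
    - {"x":-117,"y":214,"z":30}
    - {"x":-117,"y":214,"z":30}
  squeeze: 60

```text
validation failed for argument at $.ta...
```

```bash
cat >> h.py <<'E'
def go(x,y,z,yaw_deg):
    s=monitor.observe();R=rot(s['tool_rot']);d=R.T@(np.array([x,y,z])-s['tool_pos'])
    dy=(np.degrees(s['tool_rot'][2])-yaw_deg+90)%180-90
    print('t',s['clock'],'pos',s['tool_pos'].round(1),'rot',s['tool_rot'].round(3),'F',s['force'].round(1),'w',round(s['grip_width'],1));print('shift',d.round(1),'roll',round(dy,1))
E
python3 -c "
from h import *
go(570.2,175.7,200,74)
# rim radius profile from image
d=np.load('/tmp/top0.npz');w=d['w']
"
```

```text
t 0.1 pos [294.6 578.8 255.5] rot [3.141e+00 2.000e-03 1.100e+00] F [ 0.3 -0.3 -1.4] w 85.6
shift [-234.2  428.4   55.9] roll -11.0
```

arm_command:
  targets:
    - {"jaw":1,"x":-117,"y":214,"z":30,"roll":0}
    - {"jaw":1,"x":-117,"y":214,"z":30,"roll":0}
    - {"jaw":1,"x":-117,"y":214,"z":30,"roll":0}
    - {"jaw":1,"x":-117,"y":214,"z":30,"roll":0}
    - {"jaw":1,"x":-117,"y":214,"z":30,"roll":0}
  squeeze: 60

```text
clock: 0.6
tool_pos: [433.5, 375.4, 225.8]
tool_rot: [3.141, 0.001, 1.099]
force: [0.6, 0.2, -0.1]
grip_width: 85.3
```

arm_command:
  targets:
    - {"jaw":1,"x":-117,"y":214,"z":26,"roll":-11}
    - {"jaw":1,"x":-117,"y":214,"z":26,"roll":-11}
    - {"jaw":1,"x":-117,"y":214,"z":26,"roll":-11}
    - {"jaw":1,"x":-117,"y":214,"z":26,"roll":-11}
    - {"jaw":1,"x":-117,"y":214,"z":26,"roll":-11}
  squeeze: 60

```text
clock: 1.1
tool_pos: [571.0, 174.2, 199.8]
tool_rot: [-3.141, 0.001, 1.291]
force: [0.5, -0.0, -0.0]
grip_width: 85.4
```

```bash
python3 -c "
from h import *
go(570.2,175.7,101,74)
"
```

```text
t 1.1 pos [571.  174.2 199.8] rot [-3.141e+00  1.000e-03  1.291e+00] F [ 0.5 -0.  -0. ] w 85.4
shift [ 1.3 -1.1 98.8] roll -0.0
```

arm_command:
  targets:
    - {"jaw":1,"x":1,"y":-1,"z":48,"roll":0}
    - {"jaw":1,"x":1,"y":-1,"z":96,"roll":0}
    - {"jaw":1,"x":1,"y":-1,"z":96,"roll":0}
    - {"jaw":0,"x":1,"y":-1,"z":96,"roll":0}
    - {"jaw":-0.4,"x":1,"y":-1,"z":96,"roll":0}
  squeeze: 60

```text
clock: 1.6
tool_pos: [571.1, 178.7, 106.8]
tool_rot: [3.138, -0.002, 1.293]
force: [0.3, 1.5, 0.0]
grip_width: 59.1
```

arm_command:
  targets:
    - {"jaw":-1,"x":0,"y":0,"z":0,"roll":0}
    - {"jaw":-1,"x":0,"y":0,"z":0,"roll":0}
    - {"jaw":-1,"x":0,"y":0,"z":0,"roll":0}
    - {"jaw":-1,"x":0,"y":0,"z":0,"roll":0}
  squeeze: 60

```text
clock: 2.0
tool_pos: [570.2, 178.2, 105.9]
tool_rot: [3.14, -0.001, 1.292]
force: [-1.3, -0.5, 7.4]
grip_width: 17.0
```

```bash
python3 -c "
from h import *
go(570.2,175.7,101,74)
c=cap('side','s1.png');cv2.imwrite('pics/s1c.png',cv2.resize(c['frame'][150:290,255:385,::-1],None,fx=4,fy=4,interpolation=cv2.INTER_CUBIC))
"
```

```text
t 2.0 pos [570.2 178.2 105.9] rot [ 3.140e+00 -1.000e-03  1.292e+00] F [-1.3 -0.5  7.4] w 17.0
shift [-2.4  0.7  4.9] roll 0.0
```

View pics/s1c.png

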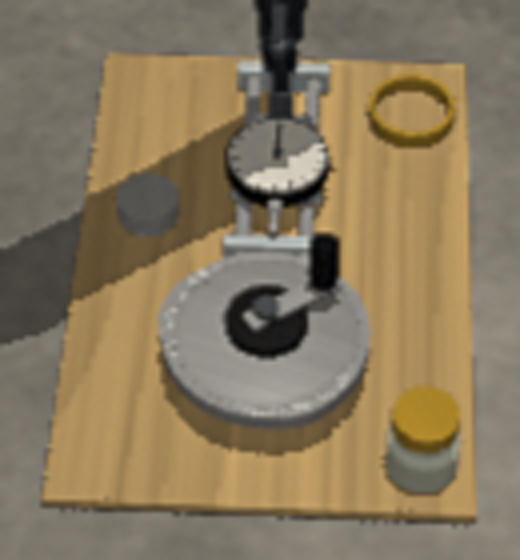

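The gripper holds the post (width 17 mm), and the needle is still at zero. Now I slide the gauge towards the lid.

arm_command:
  targets:
    - {"jaw":-1,"x":-6,"y":0,"z":0,"roll":0}
    - {"jaw":-1,"x":-12,"y":0,"z":0,"roll":0}
    - {"jaw":-1,"x":-19,"y":0,"z":0,"roll":0}
    - {"jaw":-1,"x":-25,"y":0,"z":0,"roll":0}
    - {"jaw":-1,"x":-31,"y":0,"z":0,"roll":0}
  squeeze: 60

```text
clock: 2.55
tool_pos: [562.9, 152.5, 106.0]
tool_rot: [3.138, -0.007, 1.295]
force: [3.3, 11.5, -0.2]
grip_width: 16.7
```

arm_command:
  targets:
    - {"jaw":-1,"x":0,"y":0,"z":0,"roll":0}
    - {"jaw":-1,"x":0,"y":0,"z":0,"roll":0}
  squeeze: 60

```text
clock: 2.75
tool_pos: [562.6, 151.4, 105.9]
tool_rot: [3.138, -0.005, 1.294]
force: [2.0, 7.4, 2.0]
grip_width: 16.9
```

```bash
python3 -c "
from h import *
go(570.2,175.7,101,74)
c=cap('side','s2.png');cv2.imwrite('pics/s2c.png',cv2.resize(c['frame'][165:270,285:360,::-1],None,fx=6,fy=6,interpolation=cv2.INTER_CUBIC))
"
```

```text
t 2.75 pos [562.6 151.4 105.9] rot [ 3.138 -0.005  1.294] F [2.  7.4 2. ] w 16.9
shift [25.4  0.7  5.1] roll 0.1
```

View pics/s2c.png

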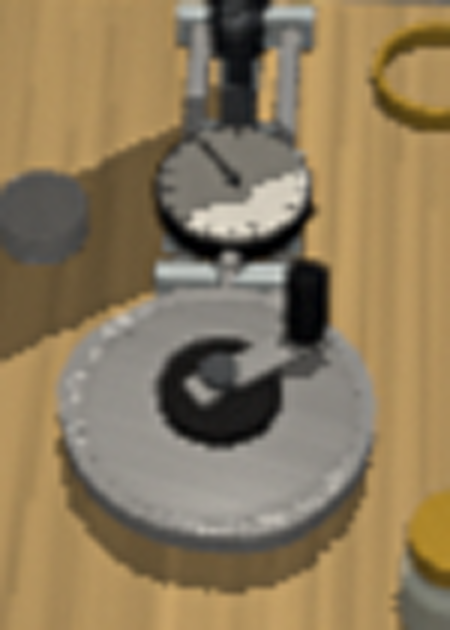

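The needle now stands at about 35–40° (some 2 mm), and the plunger tip is on the rim at (230,262). I push a few mm more, then read the needle and the rim profile by code.

arm_command:
  targets:
    - {"jaw":-1,"x":-1,"y":0,"z":0,"roll":0}
    - {"jaw":-1,"x":-2,"y":0,"z":0,"roll":0}
    - {"jaw":-1,"x":-3,"y":0,"z":0,"roll":0}
    - {"jaw":-1,"x":-3,"y":0,"z":0,"roll":0}
    - {"jaw":-1,"x":-3,"y":0,"z":0,"roll":0}
  squeeze: 60

```text
clock: 3.3
tool_pos: [562.2, 149.9, 106.0]
tool_rot: [3.138, -0.007, 1.295]
force: [3.4, 9.5, -0.1]
grip_width: 17.1
```

```bash
cat >> h.py <<'E'
A=np.radians(74.);D=np.array([np.cos(A),np.sin(A)]);X=np.array([np.sin(A),-np.cos(A)])  # board y, x
L=np.array([508.3,-40.])
def warp(c,ctr,z,half=48,k=4):
    """top view of plane z around ctr, board axes: up = board +y, right = board +x; k px/mm"""
    K=np.array(c['mtx']);R=rot(c['attitude']).T
    P=np.array([[ctr[0]+a*X[0]+b*D[0],ctr[1]+a*X[1]+b*D[1],z] for a,b in((-half,half),(half,half),(half,-half),(-half,-half))])
    im=cv2.projectPoints(P,cv2.Rodrigues(R)[0],-R@np.array(c['origin'],float),K,None)[0].reshape(4,2).astype(np.float32)
    n=2*half*k
    H=cv2.getPerspectiveTransform(im,np.float32([[0,0],[n,0],[n,n],[0,n]]))
    return cv2.warpPerspective(c['frame'],H,(n,n),flags=cv2.INTER_CUBIC)
def polar(img,r0,r1,k=4,cx=0,cy=0):
    """rows: angle anticlockwise from up (deg), cols: radius in 1/k mm"""
    n=img.shape[0]/2;a=np.radians(np.arange(360))[:,None];rr=np.arange(r0,r1,1/k)[None]
    return cv2.remap(cv2.cvtColor(img,cv2.COLOR_RGB2GRAY),(n+k*cx-k*rr*np.sin(a)).astype(np.float32),(n-k*cy-k*rr*np.cos(a)).astype(np.float32),cv2.INTER_LINEAR).astype(float)
E
python3 - <<'E'
from h import *
s=monitor.observe();go(0,0,100,74)
p=np.array(s['tool_pos'][:2]);print('s',(p-L)@D,(p-L)@X)
out=[]
for n in('top','side'):
    c=cap(n);np.savez(f'/tmp/{n}3.npz',**c)
    a=warp(c,p-50*D,58);b=warp(c,L,54,half=96,k=2)
    out.append(np.hstack([a,b]))
cv2.imwrite('pics/w3.png',np.vstack(out)[:,:,::-1])
E
```

```text
t 3.3 pos [562.2 149.9 106. ] rot [ 3.138 -0.007  1.295] F [ 3.4  9.5 -0.1] w 17.1
shift [-297.4 -500.1    1.9] roll 0.2
s 197.3840401567849 -0.5585144970726962
```

View pics/w3.png

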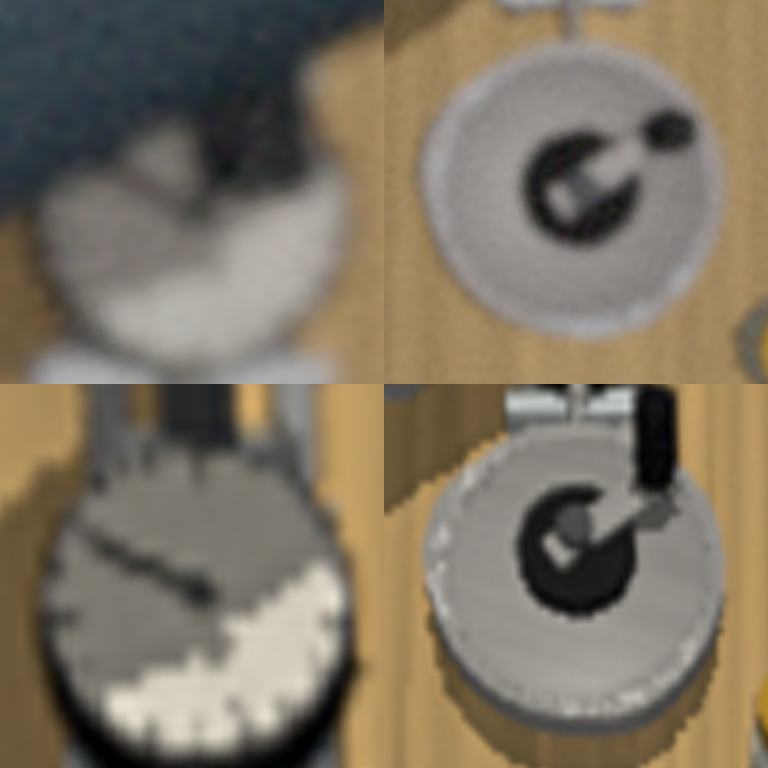

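In the side warp the needle points about 63° anticlockwise (some 3.1 mm); the lid looks bulged to the left. Next: release the post, and compute the rim profile from these same pictures.

arm_command:
  targets:
    - {"jaw":0,"x":0,"y":0,"z":0,"roll":0}
    - {"jaw":0.5,"x":0,"y":0,"z":0,"roll":0}
    - {"jaw":0.5,"x":0,"y":0,"z":0,"roll":0}
    - {"jaw":0.5,"x":0,"y":0,"z":-40,"roll":0}
    - {"jaw":0.5,"x":0,"y":0,"z":-65,"roll":0}
  squeeze: 60

```text
clock: 3.9
tool_pos: [560.3, 144.5, 170.7]
tool_rot: [3.141, 0.0, 1.291]
force: [0.6, 0.1, 0.8]
grip_width: 64.0
```

```bash
python3 - <<'E'
from h import *
from scipy.optimize import least_squares
go(*(L+46*np.array([np.cos(.352),np.sin(.352)])),190,74)
for n in('top','side'):
    c=dict(np.load(f'/tmp/{n}3.npz'))
    b=warp(c,L,54,half=96,k=4)
    lab=cv2.cvtColor(b,cv2.COLOR_RGB2LAB)[:,:,2]
    g=cv2.merge([lab]*3)
    P=polar(g,62,90)   # b channel: wood yellow
    P=cv2.GaussianBlur(P,(1,0) if 0 else (5,9),0)
    rad=[]
    for row in P:
        t=(row[:16].mean()+row[-16:].mean())/2 if row[-16:].mean()-row[:16].mean()>6 else 1e9
        i=np.argmax(row>t);rad.append(62+i/4 if t<1e8 else np.nan)
    rad=np.array(rad);a=np.radians(np.arange(360));ok=~np.isnan(rad)
    f=lambda q:(rad-q[0]-q[1]*np.cos(a)-q[2]*np.sin(a))[ok]
    s=least_squares(f,[74,0,0],loss='soft_l1',f_scale=.7)
    res=rad-s.x[1]*np.cos(a)-s.x[2]*np.sin(a)
    print(n,s.x.round(2));print([(i,round(np.nanmean(res[i:i+10]),1)) for i in range(0,360,10)])
E
```

```text
t 3.9 pos [560.3 144.5 170.7] rot [3.141 0.    1.291] F [0.6 0.1 0.8] w 64.0
shift [-164.6   38.1  -19.3] roll -0.0
top [75.53  1.44  0.72]
[(0, np.float64(74.9)), (10, np.float64(74.9)), (20, np.float64(74.9)), (30, np.float64(74.9)), (40, np.float64(76.0)), (50, np.float64(78.2)), (60, np.float64(79.5)), (70, np.float64(80.1)), (80, np.float64(79.0)), (90, np.float64(76.8)), (100, np.float64(75.3)), (110, np.float64(75.2)), (120, np.float64(75.0)), (130, np.float64(74.8)), (140, np.float64(74.8)), (150, np.float64(74.2)), (160, np.float64(74.2)), (170, np.float64(74.7)), (180, np.float64(75.7)), (190, np.float64(76.5)), (200, np.float64(76.9)), (210, np.float64(76.9)), (220, np.float64(76.0)), (230, np.float64(75.7)), (240, np.float64(75.2)), (250, np.float64(75.4)), (260, np.float64(75.4)), (270, np.float64(75.6)), (280, np.float64(75.7)), (290, np.float64(75.6)), (300, np.float64(75.4)), (310, np.float64(75.6)), (320, np.float64(76.0)), (330, np.float64(75.4)), (340, np.float64(75.0)), (350, np.float64(75.0))]
side [77.53 -2.04 -0.12]
[(0, np.float64(nan)), (10, np.float64(nan)),
[... 186 characters left out ...]
5.2)), (100, np.float64(74.3)), (110, np.float64(75.5)), (120, np.float64(76.3)), (130, np.float64(76.4)), (140, np.float64(76.3)), (150, np.float64(77.2)), (160, np.float64(77.7)), (170, np.float64(78.3)), (180, np.float64(79.0)), (190, np.float64(80.4)), (200, np.float64(81.1)), (210, np.float64(79.6)), (220, np.float64(78.3)), (230, np.float64(78.7)), (240, np.float64(76.7)), (250, np.float64(75.0)), (260, np.float64(74.4)), (270, np.float64(75.0)), (280, np.float64(75.8)), (290, np.float64(76.8)), (300, np.float64(77.6)), (310, np.float64(77.8)), (320, np.float64(84.4)), (330, np.float64(nan)), (340, np.float64(nan)), (350, np.float64(nan))]<stdin>:19: RuntimeWarning: Mean of empty slice
```

The top profile is clear: the true bump (about +5 mm) is centred some 71° anticlockwise of the plunger, and the lesser at about 205°. So the lid has to turn roughly 71° clockwise. I go to the knob.

arm_command:
  targets:
    - {"jaw":0.3,"x":-50,"y":12,"z":0,"roll":0}
    - {"jaw":0.3,"x":-100,"y":24,"z":0,"roll":0}
    - {"jaw":0.3,"x":-140,"y":34,"z":0,"roll":0}
    - {"jaw":0.3,"x":-163,"y":39,"z":0,"roll":0}
    - {"jaw":0.3,"x":-163,"y":39,"z":0,"roll":0}
  squeeze: 60

```text
clock: 4.4
tool_pos: [551.9, -28.1, 169.4]
tool_rot: [3.141, 0.003, 1.284]
force: [-0.3, 0.7, -0.4]
grip_width: 55.6
```

```bash
python3 - <<'E'
from h import *
go(553.2,-23.6,112,74)
out=[]
for n in('top','side'):
    c=cap(n)
    out.append(warp(c,L+(197.4-50)*D,58)); out.append(warp(c,L,54,half=96,k=2))
cv2.imwrite('pics/w4.png',np.vstack([np.hstack(out[:2]),np.hstack(out[2:])])[:,:,::-1])
E
```

```text
t 4.4 pos [551.9 -28.1 169.4] rot [3.141e+00 3.000e-03 1.284e+00] F [-0.3  0.7 -0.4] w 55.6
shift [ 4.9 -0.1 57.4] roll -0.4
```

View pics/w4.png

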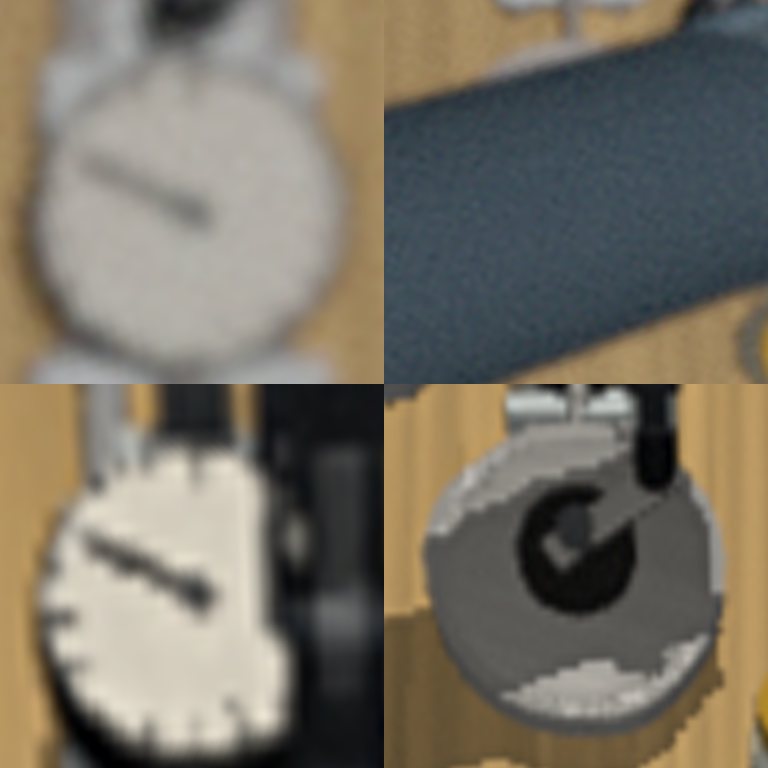

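The needle is unchanged at about 63° (3.1 mm) with the post free, and the top camera sees the dial well. Next I settle, descend and grip the knob.

arm_command:
  targets:
    - {"jaw":0.3,"x":4,"y":0,"z":0,"roll":0}
    - {"jaw":0.3,"x":4,"y":0,"z":20,"roll":0}
    - {"jaw":0.3,"x":4,"y":0,"z":40,"roll":0}
    - {"jaw":0.3,"x":4,"y":0,"z":57,"roll":0}
    - {"jaw":0.3,"x":4,"y":0,"z":57,"roll":0}
  squeeze: 60

```text
clock: 5.0
tool_pos: [552.3, -16.4, 110.2]
tool_rot: [-3.137, 0.001, 1.295]
force: [-0.3, 0.7, -0.0]
grip_width: 55.2
```

arm_command:
  targets:
    - {"jaw":-0.2,"x":4,"y":0,"z":0,"roll":0}
    - {"jaw":-1,"x":4,"y":0,"z":0,"roll":0}
    - {"jaw":-1,"x":4,"y":0,"z":0,"roll":0}
    - {"jaw":-1,"x":4,"y":0,"z":0,"roll":0}
  squeeze: 60

```text
clock: 5.4
tool_pos: [555.3, -15.4, 113.8]
tool_rot: [3.14, 0.001, 1.292]
force: [-1.8, -3.9, 4.5]
grip_width: 20.3
```

```bash
python3 - <<'E'
from h import *
go(553.2,-23.6,112,74)
s=monitor.observe();R=rot(s['tool_rot']);p=s['tool_pos'];v=p[:2]-L
r0=np.hypot(*v);a0=np.arctan2(v[1],v[0]);print(r0,np.degrees(a0))
for d in range(0,90,8):
    a=a0-np.radians(d);q=np.r_[L+48*np.array([np.cos(a),np.sin(a)]),p[2]];print(d,(R.T@(q-p))[:2].round(1))
E
```

```text
t 5.4 pos [555.3 -15.4 113.8] rot [3.140e+00 1.000e-03 1.292e+00] F [-1.8 -3.9  4.5] w 20.3
shift [-8.5  0.2  1.8] roll 0.0
53.08935093651484 27.60165048208203
0 [-3.5 -3.7]
8 [-8.7  0.6]
16 [-14.4   4.1]
24 [-20.5   6.8]
32 [-27.    8.6]
40 [-33.6   9.5]
48 [-40.3   9.4]
56 [-46.9   8.4]
64 [-53.3   6.5]
72 [-59.4   3.8]
80 [-65.1   0.2]
88 [-70.2  -4.2]
```

The knob is gripped (20 mm), though it was dragged some 8 mm forward, since I counted a 4 mm correction twice. That only turned the lid a little, so I now turn clockwise along the circle.

arm_command:
  targets:
    - {"jaw":-1,"x":-5,"y":4,"z":0,"roll":0}
    - {"jaw":-1,"x":-10.5,"y":8,"z":0,"roll":0}
    - {"jaw":-1,"x":-16.5,"y":11,"z":0,"roll":0}
    - {"jaw":-1,"x":-23,"y":13,"z":0,"roll":0}
    - {"jaw":-1,"x":-29.5,"y":14,"z":0,"roll":0}
  squeeze: 60

```text
clock: 5.9
tool_pos: [561.4, -44.6, 113.8]
tool_rot: [3.14, -0.003, 1.294]
force: [-0.8, 4.7, 6.5]
grip_width: 20.5
```

```bash
cat >> h.py <<'E'
def needle(n='top',s=197.4):
    c=cap(n);im=warp(c,L+(s-50)*D,58)
    P=polar(im,6,30,cx=1.5,cy=-1.5);v=P.mean(1);v=np.convolve(np.r_[v[-3:],v,v[:3]],np.ones(7)/7,'valid')
    i=int(v.argmin());print(n,'needle deg',i,'mm',round(np.radians(i)/.35,2),'depth',round(np.median(v)-v[i],1))
    return c,im
E
python3 - <<'E'
from h import *
go(553.2,-23.6,112,74)
s=monitor.observe();v=s['tool_pos'][:2]-L;print(np.hypot(*v),np.degrees(np.arctan2(v[1],v[0])))
needle('top');needle('side')
E
```

```text
t 5.9 pos [561.4 -44.6 113.8] rot [ 3.140e+00 -3.000e-03  1.294e+00] F [-0.8  4.7  6.5] w 20.5
shift [ 17.9 -13.7   1.9] roll 0.1
53.33418246488438 -4.922777549824033
top needle deg 75 mm 3.74 depth 29.9
side needle deg 279 mm 13.91 depth 138.8
```

arm_command:
  targets:
    - {"jaw":-1,"x":-7,"y":0.5,"z":0,"roll":0}
    - {"jaw":-1,"x":-13.5,"y":0,"z":0,"roll":0}
    - {"jaw":-1,"x":-20,"y":-1.5,"z":0,"roll":0}
    - {"jaw":-1,"x":-26,"y":-3.5,"z":0,"roll":0}
    - {"jaw":-1,"x":-26,"y":-3.5,"z":0,"roll":0}
  squeeze: 60

```text
clock: 6.5
tool_pos: [550.5, -70.5, 113.8]
tool_rot: [3.14, -0.001, 1.292]
force: [-3.9, 1.7, 8.6]
grip_width: 20.0
```

```bash
python3 - <<'E'
from h import *
go(553.2,-23.6,112,74)
s=monitor.observe();v=s['tool_pos'][:2]-L;print(np.hypot(*v),np.degrees(np.arctan2(v[1],v[0])))
c,im=needle('top')
cv2.imwrite('pics/w5.png',im[:,:,::-1])
E
```

```text
t 6.5 pos [550.5 -70.5 113.8] rot [ 3.140e+00 -1.000e-03  1.292e+00] F [-3.9  1.7  8.6] w 20.0
shift [ 45.8 -10.2   1.8] roll 0.0
51.99871179256613 -35.845098741434214
top needle deg 145 mm 7.23 depth 32.2
```

View pics/w5.png

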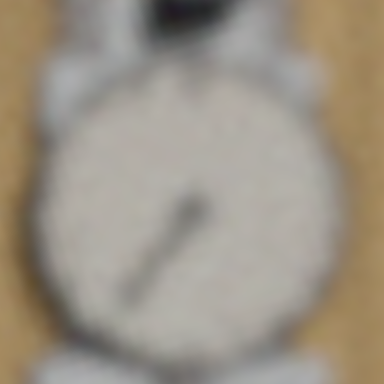

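The needle reads 145° (7.2 mm) and the reader agrees with the picture. I continue in small steps over the peak.

arm_command:
  targets:
    - {"jaw":-1,"x":-4.5,"y":-2,"z":0,"roll":0}
    - {"jaw":-1,"x":-4.5,"y":-2,"z":0,"roll":0}
    - {"jaw":-1,"x":-4.5,"y":-2,"z":0,"roll":0}
  squeeze: 60

```text
clock: 6.85
tool_pos: [547.5, -73.6, 113.8]
tool_rot: [3.14, -0.001, 1.293]
force: [-2.4, 3.5, 8.9]
grip_width: 20.5
```

```bash
cat > rd.py <<'E'
from h import *
s=monitor.observe();v=s['tool_pos'][:2]-L;print(s['clock'],s['force'].round(1),np.hypot(*v),np.degrees(np.arctan2(v[1],v[0])))
for i in range(3): needle('top')
E
python3 rd.py
```

```text
6.85 [-2.4  3.5  8.9] 51.6834325336263 -40.614011794341174
top needle deg 155 mm 7.73 depth 35.5
top needle deg 156 mm 7.78 depth 35.7
top needle deg 155 mm 7.73 depth 35.9
```

arm_command:
  targets:
    - {"jaw":-1,"x":-4.5,"y":-2.5,"z":0,"roll":0}
    - {"jaw":-1,"x":-4.5,"y":-2.5,"z":0,"roll":0}
    - {"jaw":-1,"x":-4.5,"y":-2.5,"z":0,"roll":0}
  squeeze: 60

```text
clock: 7.3
tool_pos: [543.7, -77.1, 113.8]
tool_rot: [3.14, -0.002, 1.293]
force: [-2.3, 3.4, 8.9]
grip_width: 20.1
```

```bash
python3 rd.py
```

```text
7.3 [-2.3  3.4  8.9] 51.26722241724775 -46.31567853760906
top needle deg 160 mm 7.98 depth 37.7
top needle deg 159 mm 7.93 depth 36.2
top needle deg 160 mm 7.98 depth 36.6
```

arm_command:
  targets:
    - {"jaw":-1,"x":-4,"y":-3,"z":0,"roll":0}
    - {"jaw":-1,"x":-4,"y":-3,"z":0,"roll":0}
    - {"jaw":-1,"x":-4,"y":-3,"z":0,"roll":0}
  squeeze: 60

```text
clock: 7.75
tool_pos: [539.7, -80.0, 113.8]
tool_rot: [3.141, -0.002, 1.293]
force: [-3.4, 3.9, 9.5]
grip_width: 20.2
```

```bash
python3 rd.py
```

```text
7.75 [-3.4  3.9  9.5] 50.8329522715878 -51.866489828241114
top needle deg 158 mm 7.88 depth 35.7
top needle deg 158 mm 7.88 depth 35.4
top needle deg 158 mm 7.88 depth 35.1
```

arm_command:
  targets:
    - {"jaw":-1,"x":-4,"y":-3.5,"z":0,"roll":0}
    - {"jaw":-1,"x":-4,"y":-3.5,"z":0,"roll":0}
    - {"jaw":-1,"x":-4,"y":-3.5,"z":0,"roll":0}
  squeeze: 60

```text
clock: 8.2
tool_pos: [535.0, -82.7, 113.7]
tool_rot: [3.141, -0.002, 1.293]
force: [-3.1, 4.1, 10.0]
grip_width: 20.0
```

```bash
python3 rd.py
```

```text
8.2 [-3.1  4.1 10. ] 50.330312706582895 -57.93397071745668
top needle deg 149 mm 7.43 depth 37.0
top needle deg 149 mm 7.43 depth 36.8
top needle deg 148 mm 7.38 depth 36.8
```

The peak is at about -48° on the knob angle (needle about 160°, 8 mm, against 3.1 mm on the plain rim, so 5 mm: the true high spot). Back about 10°.

arm_command:
  targets:
    - {"jaw":-1,"x":4,"y":3.5,"z":0,"roll":0}
    - {"jaw":-1,"x":7.5,"y":6,"z":0,"roll":0}
    - {"jaw":-1,"x":7.5,"y":6,"z":0,"roll":0}
    - {"jaw":-1,"x":7.5,"y":6,"z":0,"roll":0}
  squeeze: 60

```text
clock: 8.75
tool_pos: [543.0, -77.6, 113.8]
tool_rot: [3.141, -0.001, 1.293]
force: [-1.9, 3.5, 8.6]
grip_width: 20.1
```

```bash
python3 rd.py
```

```text
8.75 [-1.9  3.5  8.6] 51.17938941164849 -47.3206448527201
top needle deg 160 mm 7.98 depth 34.7
top needle deg 160 mm 7.98 depth 33.8
top needle deg 160 mm 7.98 depth 34.8
```

On the peak (160°). Release the knob and retreat upwards.

arm_command:
  targets:
    - {"jaw":-0.4,"x":0,"y":0,"z":0,"roll":0}
    - {"jaw":0.2,"x":0,"y":0,"z":0,"roll":0}
    - {"jaw":0.2,"x":0,"y":0,"z":0,"roll":0}
    - {"jaw":0.2,"x":0,"y":0,"z":-10,"roll":0}
    - {"jaw":0.2,"x":0,"y":0,"z":-30,"roll":0}
  squeeze: 60

```text
clock: 9.4
tool_pos: [541.3, -78.7, 141.9]
tool_rot: [-3.139, 0.001, 1.292]
force: [0.9, -0.9, 0.3]
grip_width: 51.6
```

arm_command:
  targets:
    - {"jaw":0.2,"x":0,"y":0,"z":-40,"roll":0}
    - {"jaw":0.2,"x":0,"y":0,"z":-80,"roll":0}
    - {"jaw":0.2,"x":-50,"y":0,"z":-120,"roll":0}
    - {"jaw":0.2,"x":-100,"y":0,"z":-120,"roll":0}
    - {"jaw":0.2,"x":-140,"y":0,"z":-120,"roll":0}
  squeeze: 60

```text
clock: 9.9
tool_pos: [504.9, -213.2, 265.1]
tool_rot: [3.137, -0.0, 1.294]
force: [1.3, 0.2, -0.7]
grip_width: 51.4
```

```bash
python3 - <<'E'
from h import *
go(0,0,0,74)
c,im=needle('top')
out=np.hstack([im,warp(c,L,54,half=96,k=2)])
c2,im2=needle('side');out=np.vstack([out,np.hstack([im2,warp(c2,L,54,half=96,k=2)])])
cv2.imwrite('pics/w6.png',out[:,:,::-1])
E
```

```text
t 9.9 pos [ 504.9 -213.2  265.1] rot [ 3.137 -0.     1.294] F [ 1.3  0.2 -0.7] w 51.4
shift [  67.  -545.2  262.6] roll 0.1
top needle deg 160 mm 7.98 depth 34.0
side needle deg 162 mm 8.08 depth 25.0
```

View pics/w6.png

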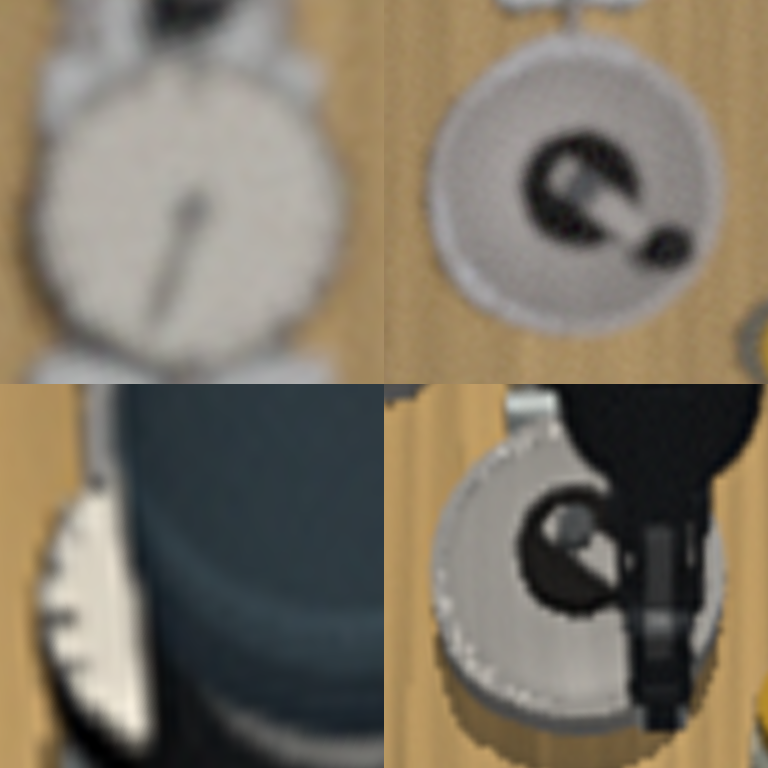

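After release the top view still shows the needle at 160° (8 mm), with the bump under the plunger at the top and the lesser bump lower left. The gripper is clear. I hand in.

```bash
python3 -c "
from h import *
print(r.close_job())"
```

```text
the job is handed in; nothing more can be done
None
```

The lid's true high spot is standing under the plunger, with the plunger still pressed in about 8 mm. I handed the job in at about 10 s of the 72 s; it reports no verdict.

- **What I did:** I gripped the post and slid the gauge up until the needle read about 3.1 mm on the plain rim. Then I turned the lid clockwise by the crank knob, swept over the peak, came back to it, let go and moved the arm clear.
- **Peak:** During the sweep the needle rose to 160° (8.0 mm) and fell off on both sides, to 155° about 6° of turn before it and 149° about 10° past it. That is 4.9 mm above the plain rim, so it is the true high spot and not the lesser one (about 2.5 mm). The rim profile from the top camera, taken before turning, agreed: main bump about 71° from the plunger and the lesser one about 134° further on.
- **Last check:** After letting go, the top camera still read 160°. The needle never came near its stop (about 13.6 mm), and nothing else was touched as far as the pictures show.
- **What disagreed:**
  - The automatic needle reading from the side camera was not usable, because the arm partly hid the dial.
  - The tool ran 50 to 53 mm from the turning axis instead of 48 mm, so the knob was held a few mm off-centre. I relied on the needle, not the knob angle.
  - I counted a 4 mm correction twice when gripping the knob, which turned the lid a few degrees the wrong way without harm.

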